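Take the cap off the filling pot that is to be refilled

ROBOT

A 6-joint arm with a two-finger parallel gripper is mounted at the origin on a cart in front of the work surface, level with it; the furniture and walls round the work are solid. World frame = base frame: x ahead of the robot, y to its left, z up, the work surface at z = 0. Lengths are in m, angles in degrees, forces in N, time in s.
With the tool pointing down it reaches from about 0.4 to 0.825 m from the base axis. Payload 7 kg.
Tool frame: the origin (TCP) lies at the very end of the fingers, on their centre line; the grasp point (between the pads) lies 19 mm behind it (r.hold_point_z is the distance from the TCP to the grasp point, in m); x points along the fingers, y is the direction in which the jaws open and shut, and the axes are right-handed (so a half turn about x gives the same grasp; the last joint's range is limited). The gripper opens to 88 mm and grips with 3 to 60 N. Pads are 19 mm wide; open, the fingers measure 130 mm over their backs; the gripper's body (78 mm by 193 mm) begins 47 mm behind the grasp point.
Start: joints at [-53.623, 20.546, 0.682, 0, -70.136, -16.507], TCP at [0.229, -0.635, 0.227] pointing down, gripper open.
Joint ranges: [-176.03, 176.03], [-82.01, 121.73], [-58.28, 71.71], [-173.87, 95.51], [-174.79, -0.11], [-173.66, 173.66]. Speed limits (degrees/s): [136.94, 136.94, 172.46, 180, 180, 180].

INTERFACE

Orientations are given as [roll, pitch, yaw] about the fixed x, y, z axes, in that order (R = Rz(yaw) Ry(pitch) Rx(roll)).
In Python, from plant import r gives the robot as it stands. The module is installed in compiled form; this text tells all that it offers.
- The arm moves only by the shell command python3 -m creep 'ROWS' [FORCE]. ROWS is JSON, a list of rows, each a list of 7 numbers: the turn, a rotation vector about the tool's x, y, z in rad, then the shift along the tool's x, y, z in cm, then the opening in per cent of the stroke, from 0 (shut) to 100 (fully open). In form: [[rx, ry, rz, x, y, z, fingers], ...]. A call has 1 to 8 rows; each row shifts and turns the commanded pose from where the row before left it, along the tool's axes as they then stand; what a row does not reach is not made up. A row lasts 1/10 s, in which the tool goes at most 50 mm and 8.59 degrees, less where a joint would pass 70% of its speed; a pose out of reach is approached as far as the arm can. A call is refused whole if a number of a shift passes 5 or a number of a turn 0.15, either way. A call with a gripper value outside its range is refused whole. The fingers move at their own pace and stop on an object; FORCE is the grip in N (left out, the last holds). Time passes only in rows, so rows that do not move let the fingers close. It gives the time, the measured TCP pose, the force and the opening at its end, in the units of the state.
- r.get_state(): the state, without advancing time (a new reading comes with each control period).
- r.capture(name): name is "side" or "top" or "wrist"; returns (picture, depth): 420x560x3 uint8, blue, green, red; 420x560 float32, m along the optical axis (not along the pixel's ray), 0 where there is no reading.
- r.camera_info(name): a dict with "fovy" (degrees; the focal length in pixels is half the picture's height over the tangent of half this angle, whatever the lens; pixels are square), "cx", "cy" (the principal point, pixels), "camera_from_world" (4x4, takes a point from world to camera coordinates). Camera axes: x right, y down, z forward; pixel columns grow to the right and rows downward; lengths in m; the calibration is good to about 2 mm. A picture is of the moment at which its call begins: read the wrist's pose just before it. camera_info takes no time and is no camera call; for the wrist camera it gives the pose at the moment of the call.
- r.close_job(): hands the job in, once; it reports no verdict.
Trained networks look in the newest picture that a camera, given by its name, has taken for a name from the list of things; names that differ only in an ending like _2 or _b are one class to them, and where a whole thing is asked for, a point or a joint stands for the part that bears it (a point fixed in the world has none). Each returns a list of dicts, best first, with "score" (0 to 1); they miss things now and then, are a little off and sometimes report something else, mostly with a low value. They report only what shows in the picture. A call takes as long as a camera call.
- r.look_for(query, camera): "rect" ([left, top, right, bottom] in pixels, round what is visible of it).
- r.masks_of(query, camera): "pixels" (420x560 bool, what is visible of it) and "rect" ([left, top, right, bottom] in pixels, round what is visible of it).
The state is a dict: "time_s": time; "joints": joint angles; "qd": joint speeds; "joint_torque": joint torques, N m; "tcp_pos": TCP position; "eef_rot": TCP orientation; "contact_force": force on the tool from outside, world axes, zero at the start; "moment": the same for the moment, N m; "gripper_width": finger opening in m.
Only numpy, scipy, OpenCV 4.12 (cv2) and the standard library are available. Lean on these libraries where they do the work, as an engineer would, in place of code of your own. Each camera call takes 0.05 s, during which the arm holds its last target. There are 200 camera calls.

TASK

Two steel filling pots with blue-winged caps stand on the work table; the one with the small strawberry tub right beside it is to be refilled. Take that pot's cap by its wing and unlock it: its coupling may be left-hand or right-hand and nothing shows which, so try gently, and where it goes tight turn it the other way about an eighth of a turn to its stop, never forcing it. Then lift the cap straight off and finish while still holding it, upright and at rest in the air above its own pot so that drips fall back in; leave the other pot's cap, the tub, the shaker and everything else as they stand.

Things in the scene. Friction and masses are not known exactly. Their poses are not given: they have to be found in the camera images.
- pot_a: one of two identical steel pots, fixed to the table: grey foot 124 mm across, body 112 mm, neck 67 mm across with its flat top 100 mm above the table. Origin: centre of its underside, z up. At the start the wing of its cap (cap_a) lies along the pot's x axis within 0.06 rad. Only one turning direction is free; the other goes tight at about 0.3 rad (hard pushing yields to 0.5). Nothing shows which
- pot_b: the other pot, same as pot_a, with cap cap_b. Each pot's free direction is drawn anew at every start. The free way the wing turns easily (under 0.1 N m) to an end stop at 0.83 rad from the pot's x axis; the cap lifts straight off from 0.7 rad to that stop, best at 0.79, an eighth of a turn. Elsewhere it is locked, with 1 to 2 mm of play. Where tight, the torque rises past 0.25 N m within 0.1 rad
- cap_a_wing (a point): centre of the blue wing of pot_a's cap: 50 mm long (point x axis), 12 mm thick (y), 30 mm tall (z), standing on a white disc 68 mm across, 8 mm thick. This point is 23 mm above the disc's underside, which rests on the neck: 123 mm above the table at the start. A stem with a cross bar hangs 40 mm below the disc's underside, so the cap must rise over 40 mm to be clear. About 120 g
- cap_b_wing (a point): centre of the blue wing of pot_b's cap, the same as cap_a in every respect
- tub_mid (a point): centre of the small white tub with strawberries pictured on it, 72 mm across and 71 mm tall, standing upright about 140 mm (centre to centre) from the pot that is to be refilled, on the side away from the other pot; do not disturb it
- shaker_mid (a point): centre of the green and clear spice shaker with a black lid, 45 mm across and 105 mm tall, standing in the same way beside the pot that is not to be touched; do not disturb it

How it is judged (in metres and radians):
On the way:
1. the wing of the right pot's cap has been turned at least 0.6 rad from the pot's x axis while the cap still sits on the pot (((horizontal distance between tub_mid and pot_a below 0.19 m and angle between the x axis of cap_a_wing and the x axis of pot_a, either way round above 0.6 rad and z of cap_a_wing in the frame of pot_a below 0.133 m) or (horizontal distance between tub_mid and pot_b below 0.19 m and angle between the x axis of cap_b_wing and the x axis of pot_b, either way round above 0.6 rad and z of cap_b_wing in the frame of pot_b below 0.133 m))), for 0.05 s.
At the end, for the whole second after the job is handed in: The cap of the pot beside which the strawberry tub stands is gripped in the fingers with its wing centre more than 168 mm above the table (lifted 45 mm or more), within 60 mm sideways of its pot's axis, within 0.3 rad of upright, still, and not touching the pot; the other cap is on its pot (((horizontal distance between tub_mid and pot_a below 0.19 m and z of cap_a_wing in the frame of pot_a above 0.168 m and horizontal distance between cap_a_wing and pot_a below 0.06 m and angle between cap_a_wing's own z axis and vertical below 0.3 rad and linear speed of cap_a below 0.03 m/s and contact force between the fingers and cap_a above 1 N and contact force between cap_a and pot_a below 0.1 N and z of cap_b_wing in the frame of pot_b below 0.133 m) or (horizontal distance between tub_mid and pot_b below 0.19 m and z of cap_b_wing in the frame of pot_b above 0.168 m and horizontal distance between cap_b_wing and pot_b below 0.06 m and angle between cap_b_wing's own z axis and vertical below 0.3 rad and linear speed of cap_b below 0.03 m/s and contact force between the fingers and cap_b above 1 N and contact force between cap_b and pot_b below 0.1 N and z of cap_a_wing in the frame of pot_a below 0.133 m))); the arm keeps its last pose, push and grip.
It fails at once if the cap or its pot is forced (more than 120 N between them) (contact force between cap_a and pot_a above 120 N or contact force between cap_b and pot_b above 120 N).
It fails at once if the other pot's cap is turned by more than 0.3 rad from the pot's x axis or shifted by more than 10 mm ((horizontal distance between tub_mid and pot_a below 0.19 m and (distance of cap_b_wing from where it was at the start of the episode above 0.01 m or angle between the x axis of cap_b_wing and the x axis of pot_b, either way round above 0.3 rad)) or (horizontal distance between tub_mid and pot_b below 0.19 m and (distance of cap_a_wing from where it was at the start of the episode above 0.01 m or angle between the x axis of cap_a_wing and the x axis of pot_a, either way round above 0.3 rad))).
It fails at once if the tub or the shaker is moved by more than 20 mm (distance of any of tub_mid, shaker_mid from where it was at the start of the episode above 0.02 m).
It also fails if it takes over 51 s, if anything falls off the work surface, if the arm or the gripper's body presses on something with over 40 N, if the wrist force passes 120 N, or if a joint passes its speed limit or range.

## Working session

There is one attempt and no reset: what is moved stays moved. The work goes in short steps, Python scripts to look and compute and a shell command to move; the robot and the scene stay as the last step left them, time stands still between calls to the robot, and variables do not carry over. Pictures are saved under pics/ and viewed, about 8 in all and at most 12, crops included, and the job is handed in when it is done.

```bash
mkdir -p pics; cat > h.py <<'E'
import numpy as np,cv2
from plant import r
def world(cam,px,depth,info):
    f=210/np.tan(np.radians(info['fovy'])/2)
    v,u=np.nonzero(px&(depth>0)); z=depth[v,u]
    P=np.stack([(u-info['cx'])*z/f,(v-info['cy'])*z/f,z,np.ones_like(z)])
    return (np.linalg.inv(info['camera_from_world'])@P)[:3].T
E
python3 - <<'E'
from h import *
print(r.get_state())
ims=[]
for c in ['side','top']:
    i=r.camera_info(c); im,d=r.capture(c); ims.append(im)
    np.savez(c+'.npz',im=im,d=d,M=i['camera_from_world'])
    print(c,i)
    for q in ['cap_a_wing','pot_a','tub_mid','shaker_mid']:
        for m in r.masks_of(q,c)[:3]:
            P=world(c,m['pixels'],d,i)
            if len(P): print(q,round(m['score'],2),m['rect'],len(P),np.median(P,0).round(3),P.min(0).round(3),P.max(0).round(3))
    cv2.imwrite(f'pics/{c}0.png',im)
E
```

```text
{'time_s': 0.0, 'joints': array([-5.36244762e+01,  2.05917880e+01,  6.34542825e-01, -2.11865354e-02,
       -7.01353243e+01, -1.65067955e+01]), 'qd': array([ 0.00218433,  0.08620353, -0.00759311,  0.00062363,  0.06892065,
        0.00161156]), 'joint_torque': array([ 8.41993005e-04, -5.82717955e+01,  2.93066114e+01,  6.99734107e+00,
        6.89045613e-03, -2.41413736e-04]), 'tcp_pos': array([ 0.22922731, -0.63437213,  0.22562119]), 'eef_rot': array([ 94.3660927 ,  89.90531147, 114.22760569]), 'contact_force': array([-0.58777834,  0.34262602, -0.16423897]), 'moment': array([ 0.0054806 , -0.02354708, -0.01471592]), 'gripper_width': 0.08771084185786596}
side {'fovy': 48.11920458541058, 'cx': 280.9043671600854, 'cy': 207.34564166734805, 'camera_from_world': array([[-0.85928974, -0.51075022, -0.02748369,  0.43428218],
       [-0.15498443,  0.31120071, -0.93762143,  0.18101904],
       [ 0.4874433 , -0.80142893, -0.34656991,  0.91591966],
       [ 0.        ,  0.        ,  0.        ,  1.        ]])}
cap_a_wing 0.85 [209.6, 215.6, 242.6, 241.1] 612 [0.533 0.181 0.112] [ 0.506 -0.03   0.  
[... 673 characters left out ...]
742452,  0.49335248],
       [ 0.05760033, -0.00766812, -0.99831027,  0.98932797],
       [ 0.        ,  0.        ,  0.        ,  1.        ]])}
cap_a_wing 0.81 [184.5, 174.9, 212.0, 200.1] 653 [0.54  0.17  0.108] [0.509 0.141 0.082] [0.578 0.207 0.141]
pot_a 0.86 [326.7, 165.3, 378.1, 211.2] 1262 [ 0.538 -0.173  0.077] [ 0.495 -0.271 -0.004] [ 0.612 -0.138  0.109]
pot_a 0.82 [177.9, 166.0, 231.2, 215.4] 1294 [0.527 0.151 0.077] [ 0.479  0.113 -0.005] [0.599 0.244 0.109]
tub_mid 0.83 [129.6, 186.7, 163.4, 217.6] 721 [0.504 0.307 0.069] [0.471 0.271 0.006] [0.539 0.344 0.074]
shaker_mid 0.88 [393.4, 154.0, 424.6, 177.2] 534 [ 0.608 -0.321  0.101] [ 0.588 -0.354 -0.005] [ 0.64  -0.308  0.109]
```

```bash
python3 - <<'E'
from h import *
for c in ['top','side']:
    i=r.camera_info(c); D=np.load(c+'.npz'); im,d=D['im'],D['d']
    P=np.full((420,560,3),np.nan); ok=d>0; P[ok]=world(c,ok,d,i)
    hsv=cv2.cvtColor(im,cv2.COLOR_BGR2HSV)
    blue=(abs(hsv[...,0].astype(int)-110)<18)&(hsv[...,1]>90)
    near=(np.hypot(P[...,0]-.54,P[...,1]-.17)<.06)
    for n,lo,hi,m in [('wingtop',.130,.15,ok),('wing',.115,.15,blue),('disc',.098,.113,ok)]:
        Q=P[near&(P[...,2]>lo)&(P[...,2]<hi)&m]
        if len(Q)<5: print(n,len(Q));continue
        R=cv2.minAreaRect(Q[:,:2].astype(np.float32)*1000)
        w,v=np.linalg.eigh(np.cov(Q[:,:2].T)); a=np.degrees(np.arctan2(v[1,1],v[0,1]))
        print(c,n,len(Q),Q.mean(0).round(4),R,'pca',a.round(1),'z',np.median(Q[:,2]).round(4))
t=cv2.resize(cv2.imread('pics/top0.png')[130:250,100:460],None,fx=2.2,fy=2.2,interpolation=3)
s=cv2.resize(cv2.imread('pics/side0.png')[150:330,150:350],None,fx=1.8,fy=1.8,interpolation=3)
o=np.zeros((t.shape[0]+s.shape[0],t.shape[1],3),np.uint8);o[:t.shape[0]]=t;o[t.shape[0]:,:s.shape[1]]=s
cv2.imwrite('pics/c0.png',o);print(o.shape)
E
```

```text
top wingtop 123 [0.5398 0.1736 0.1363] ((540.1646118164062, 174.23507690429688), (49.74802780151367, 12.097662925720215), 15.976128578186035) pca -164.2 z 0.1364
top wing 134 [0.539  0.1729 0.1348] ((540.2019653320312, 174.10140991210938), (49.747100830078125, 12.363767623901367), 15.941070556640625) pca -162.6 z 0.1362
top disc 529 [0.5389 0.1722 0.1073] ((539.695556640625, 174.00732421875), (67.85897827148438, 67.75363159179688), 18.24723243713379) pca 112.1 z 0.1072
side wingtop 124 [0.5382 0.1773 0.1355] ((540.1149291992188, 176.3647003173828), (50.58713912963867, 13.775651931762695), 21.580698013305664) pca -162.4 z 0.1359
side wing 270 [0.5377 0.1781 0.1284] ((539.4765625, 176.35665893554688), (49.627960205078125, 14.46546459197998), 15.881101608276367) pca -162.4 z 0.1285
side disc 347 [0.5309 0.1887 0.1067] ((536.4315185546875, 183.24411010742188), (68.59500885009766, 50.718257904052734), 32.90608215332031) pca -146.1 z 0.1081
(588, 792, 3)
```

View pics/c0.png

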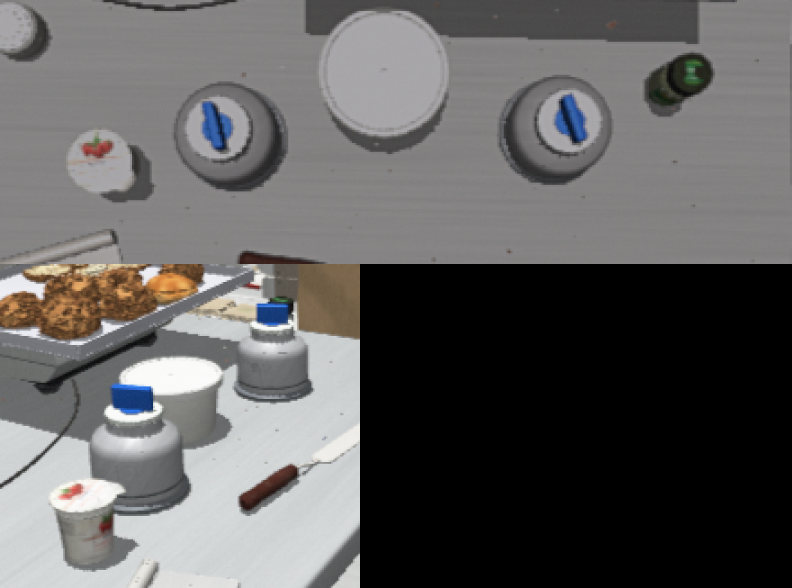

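```bash
cat >> h.py <<'E'
from scipy.spatial.transform import Rotation as Ro
def Rt(s=None):
    s=s or r.get_state(); return Ro.from_euler('xyz',s['eef_rot'],degrees=True)
def goal(p,yd):
    """rows needed to TCP p, pointing down, jaw axis y at heading yd deg (mod 180)"""
    s=r.get_state(); R=Rt(s); x=np.array([0,0,-1.]);best=None
    for a in (yd,yd+180):
        y=np.array([np.cos(np.radians(a)),np.sin(np.radians(a)),0]); G=Ro.from_matrix(np.stack([x,y,np.cross(x,y)],1))
        v=(R.inv()*G).as_rotvec()
        print('rotvec',v.round(3),'j6 ',s['joints'][5].round(1))
    d=np.array(p)-s['tcp_pos']
    print('tcp',s['tcp_pos'].round(4),'shift tool cm (now)',(R.inv().apply(d)*100).round(2),'world',d.round(4))
    print('axes cols\n',R.as_matrix().round(3),'F',s['contact_force'].round(2),'M',s['moment'].round(3),'w',s['gripper_width'].round(4),'t',s['time_s'],s['joints'].round(1))
E
python3 - <<'E'
from h import *
goal([.540,.1745,.2],106)
i=r.camera_info('top'); D=np.load('top.npz'); d=D['d']; ok=d>0
P=world('top',ok,d,i)
for x in np.arange(.2,.95,.05):
    print(round(x,2),[int(1000*P[(abs(P[:,0]-x-.025)<.025)&(abs(P[:,1]-y-.025)<.025),2].max(initial=-.001)) for y in np.arange(-.7,.5,.05)])
E
```

```text
rotvec [ 0.068 -0.    -0.   ] j6  -16.5
rotvec [-3.074  0.    -0.   ] j6  -16.5
tcp [ 0.2294 -0.6348  0.2265] shift tool cm (now) [ 2.66 65.55 56.72] world [ 0.3106  0.8093 -0.0265]Traceback (most recent call last):
  File "<stdin>", line 2, in <module>
  File "h.py", line 20, in goal
    print('axes cols\n',R.as_matrix().round(3),'F',s['contact_force'].round(2),'M',s['moment'].round(3),'w',s['gripper_width'].round(4),'t',s['time_s'],s['joints'].round(1))
                                                                                                            ^^^^^^^^^^^^^^^^^^^^^^^^
AttributeError: 'float' object has no attribute 'round'
```

```bash
sed -i "s/s\['gripper_width'\].round(4)/round(s['gripper_width'],4)/" h.py; python3 - <<'E'
from h import *
goal([.540,.1745,.2],106)
i=r.camera_info('top'); D=np.load('top.npz'); d=D['d']; ok=d>0
P=world('top',ok,d,i)
for x in np.arange(.2,.95,.05):
    print(round(x,2),[int(1000*P[(abs(P[:,0]-x-.025)<.025)&(abs(P[:,1]-y-.025)<.025),2].max(initial=-.001)) for y in np.arange(-.7,.5,.05)])
E
```

```text
rotvec [ 0.068 -0.    -0.   ] j6  -16.5
rotvec [-3.074  0.    -0.   ] j6  -16.5
tcp [ 0.2294 -0.6348  0.2265] shift tool cm (now) [ 2.66 65.55 56.72] world [ 0.3106  0.8093 -0.0265]
axes cols
 [[-0.   -0.34  0.94]
 [ 0.    0.94  0.34]
 [-1.    0.    0.  ]] F [-0.53  0.43 -0.52] M [-0.031 -0.016 -0.051] w 0.0877 t 0.5 [-53.6  20.5   0.7  -0.  -70.1 -16.5]
0.2 [82, 83, -1, -1, -1, -1, -1, -1, -1, -1, -1, -1, -1, 608, 553, -1, -1, -1, -1, -1, -1, -1, -1, -1]
0.25 [82, 82, -1, -1, 3, 4, 4, 3, 3, 3, 4, 3, 692, 634, 3, 3, 3, 3, 4, 4, 4, 5, 6, 4]
0.3 [82, 83, -1, -1, 4, 6, 5, 36, 36, 4, 3, 4, 5, 4, 4, 3, 5, 3, 4, 7, 9, 10, 8, 5]
0.35 [83, 83, -1, -1, 3, 4, 4, 36, 35, 4, 4, 6, 5, 7, 17, 25, 24, 24, 4, 6, 9, 21, 21, 19]
0.4 [-1, -1, -1, -1, 5, 4, 4, 4, 4, 4, 5, 4, 4, 4, 3, 17, 24, 24, 5, 4, 20, 20, 20, 4]
0.45 [-1, -1, -1, -1, 3, 2, 3, 3, 5, 12, 11, 4, 4, 4, 4, 5, 80, 83, 78, 72, 73, 5, 5, 4]
0.5 [-1, -1, -1, -1, 4, 4, 7, 4, 70, 140, 139, 76, 3, 86, 85, 4, 110, 141, 112, 74, 74, 4, 5, 4]
0.55 [131, 5, -1, -1, 3, 4, 4, 107, 74, 139, 140, 79, 85, 85, 85, 84, 109, 141, 109, 5, 6, 4, 4, 4]
0.6 [130, 20, -1, -1, 2, 5, 105, 108, 5, 84, 81, 4, 86, 84, 84, 85, 4, 4, 4, 3, 4, 23, 45, 41]
0.65 [128, -1, -1, -1, 4, 4, 144, 145, 147, 145, 147, 145, 145, 144, 145, 144, 4, 8, 10, 10, 11, 38, 46, 43]
0.7 [134, -1, -1, -1, 4, 4, 146, 148, 155, 167, 169, 174, 174, 171, 172, 146, 11, 12, 6, 5, 12, 14, 13, 11]
0.75 [-1, -1, -1, -1, 4, 3, 143, 177, 181, 165, 169, 177, 179, 173, 178, 163, 3, 4, 4, 4, 4, 4, 4, 4]
0.8 [-1, -1, -1, -1, 4, 3, 145, 167, 171, 167, 168, 175, 177, 166, 171, 145, 3, 4, 3, 6, 3, 4, 3, 5]
0.85 [-1, -1, -1, -1, 4, 3, 146, 143, 144, 163, 165, 177, 179, 171, 171, 146, 4, 38, 42, 23, 27, 25, 26, 5]
0.9 [-1, -1, -1, -1, 5, 3, 145, 143, 158, 163, 146, 127, 159, 160, 161, 145, 64, 63, 64, 64, 63, 64, 65, 62]
```

```bash
python3 -m creep '[[0.01,0,0,0,2.7,2.4,100],[0.01,0,0,0,2.7,2.4,100],[0.01,0,0,0,2.7,2.4,100],[0.01,0,0,0,2.7,2.4,100],[0.01,0,0,0,2.7,2.4,100],[0.01,0,0,0,2.7,2.4,100],[0.01,0,0,0,2.7,2.4,100],[0,0,0,0,2.7,2.4,100]]' 25
python3 -m creep '[[0,0,0,0,2.7,2.4,100],[0,0,0,0,2.7,2.4,100],[0,0,0,0,2.7,2.4,100],[0,0,0,0,2.7,2.4,100],[0,0,0,0,2.7,2.4,100],[0,0,0,0,2.7,2.4,100],[0,0,0,0,2.7,2.4,100],[0,0,0,0,2.7,2.4,100]]'
python3 - <<'E'
from h import *
goal([.540,.1745,.2],106)
E
```

```text
time_s: 1.3
tcp_pos: [0.3462, -0.3691, 0.2269]
eef_rot: [-41.3, 90.0, -25.4]
contact_force: [1.0, 0.4, 0.3]
gripper_width: 0.0874
time_s: 2.1
tcp_pos: [0.472, -0.1087, 0.227]
eef_rot: [-7.3, 89.9, 8.6]
contact_force: [0.6, -0.1, 0.0]
gripper_width: 0.0878
rotvec [-0.002  0.001  0.   ] j6  -84.5
rotvec [ 3.139e+00  0.000e+00 -1.000e-03] j6  -84.5
tcp [ 0.472  -0.1087  0.227 ] shift tool cm (now) [ 2.71 25.38 14.28] world [ 0.068   0.2832 -0.027 ]
axes cols
 [[ 0.001 -0.273  0.962]
 [ 0.     0.962  0.273]
 [-1.    -0.     0.001]] F [ 0.6  -0.12  0.03] M [-0.073 -0.077  0.075] w 0.0878 t 2.1 [ 10.4   2.3 -22.6   0.  -65.1 -84.5]
```

```bash
python3 -m creep '[[0,0,0,0,3.2,1.8,100],[0,0,0,0,3.2,1.8,100],[0,0,0,0,3.2,1.8,100],[0,0,0,0,3.2,1.8,100],[0,0,0,0,3.2,1.8,100],[0,0,0,0,3.2,1.8,100],[0,0,0,0,3.2,1.8,100],[0,0,0,0,2.9,1.7,100]]'
python3 -m creep '[[0,0,0,0,0,0,100]]'
python3 - <<'E'
from h import *
goal([.540,.1745,.155],106)
i=r.camera_info('wrist'); im,d=r.capture('wrist'); cv2.imwrite('pics/w0.png',im)
ok=d>0; P=np.full((420,560,3),np.nan); P[ok]=world('wrist',ok,d,i)
hsv=cv2.cvtColor(im,cv2.COLOR_BGR2HSV)
Q=P[(P[...,2]>.125)&(P[...,2]<.16)&(np.hypot(P[...,0]-.54,P[...,1]-.17)<.06)&(hsv[...,1]>90)]
print(len(Q)); print(Q.mean(0),cv2.minAreaRect(Q[Q[:,2]>.134][:,:2].astype(np.float32)*1000))
E
```

```text
time_s: 2.9
tcp_pos: [0.5401, 0.1741, 0.2268]
eef_rot: [19.8, 90.0, 35.7]
contact_force: [0.6, -1.2, 0.3]
gripper_width: 0.0873
time_s: 3.0
tcp_pos: [0.5408, 0.1757, 0.2262]
eef_rot: [11.5, 90.0, 27.5]
contact_force: [-0.1, -0.0, -0.2]
gripper_width: 0.0875
rotvec [ 0.  0. -0.] j6  -111.7
rotvec [-3.141e+00  0.000e+00  1.000e-03] j6  -111.7
tcp [0.5408 0.1757 0.2262] shift tool cm (now) [ 7.12 -0.09 -0.11] world [-0.0008 -0.0012 -0.0712]
axes cols
 [[ 0.    -0.276  0.961]
 [ 0.     0.961  0.276]
 [-1.     0.     0.   ]] F [-0.11 -0.05 -0.2 ] M [-0.055  0.097 -0.012] w 0.0875 t 3.0 [  37.7   10.6  -13.1    0.   -66.3 -111.7]
1083
[0.53912717 0.17482248 0.13803021] ((541.0545043945312, 175.17376708984375), (49.34597396850586, 11.71788501739502), 16.322050094604492)
```

View pics/w0.png

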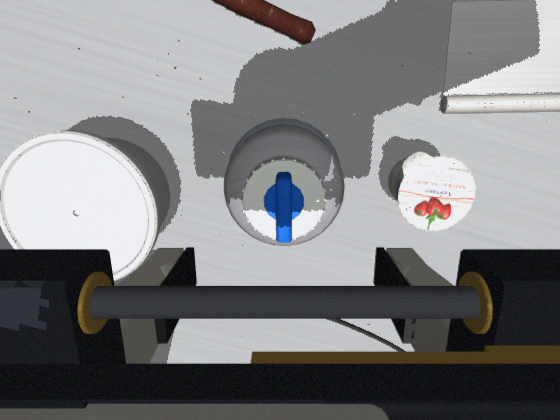

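```bash
python3 -m creep '[[0,0,0,2,-0.05,-0.05,100],[0,0,0,2,0,0,100],[0,0,0,2,0,0,100],[0,0,0,2,0,0,60],[0,0,0,1.5,0,0,50],[0,0,0,1,0,0,50],[0,0,0,0.6,0,0,50],[0,0,0,0.2,0,0,50]]' 25
python3 -m creep '[[0,0,0,0,0,0,40]]'
python3 - <<'E'
from h import *
goal([.5405,.175,.1115],106.3)
E
```

```text
time_s: 3.85
tcp_pos: [0.5395, 0.1713, 0.1134]
eef_rot: [-156.3, 90.0, -140.5]
contact_force: [-0.5, -0.1, -0.9]
gripper_width: 0.0527
time_s: 3.95
tcp_pos: [0.5398, 0.1716, 0.1139]
eef_rot: [4.2, 90.0, 20.1]
contact_force: [0.4, 0.0, 0.3]
gripper_width: 0.0454
rotvec [-0.008  0.    -0.   ] j6  -111.6
rotvec [ 3.134e+00 -0.000e+00 -1.000e-03] j6  -111.6
tcp [0.5398 0.1716 0.1139] shift tool cm (now) [0.24 0.31 0.16] world [ 0.0007  0.0034 -0.0024]
axes cols
 [[ 0.    -0.273  0.962]
 [ 0.     0.962  0.273]
 [-1.     0.     0.   ]] F [0.42 0.03 0.32] M [-0.02   0.035  0.03 ] w 0.0454 t 3.95 [  37.4   16.1  -21.8    0.   -52.1 -111.6]
```

```bash
python3 -m creep '[[0,0,0,0.2,0.3,0.1,40],[0,0,0,0,0,0,40],[0,0,0,0,0,0,40]]'
python3 - <<'E'
from h import *
goal([.5405,.175,.1115],106.3)
E
```

```text
time_s: 4.25
tcp_pos: [0.5398, 0.1751, 0.1119]
eef_rot: [18.7, 90.0, 34.6]
contact_force: [-0.3, 0.2, 0.4]
gripper_width: 0.0352
rotvec [-0.007  0.    -0.   ] j6  -111.8
rotvec [ 3.134e+00 -0.000e+00 -1.000e-03] j6  -111.8
tcp [0.5398 0.1751 0.1119] shift tool cm (now) [ 0.04 -0.03  0.06] world [ 0.0007 -0.0001 -0.0004]
axes cols
 [[ 0.    -0.274  0.962]
 [ 0.     0.962  0.274]
 [-1.     0.     0.   ]] F [-0.3   0.25  0.36] M [ 0.042 -0.047 -0.003] w 0.0352 t 4.25 [  37.7   16.3  -21.8    0.   -51.8 -111.8]
```

Close gently on the wing.

```bash
python3 -m creep '[[0,0,0,0,0,0.05,20],[0,0,0,0,0,0,10],[0,0,0,0,0,0,5],[0,0,0,0,0,0,0],[0,0,0,0,0,0,0],[0,0,0,0,0,0,0],[0,0,0,0,0,0,0],[0,0,0,0,0,0,0]]' 25
python3 - <<'E'
from h import *
goal([.5405,.175,.1115],106.3)
E
```

```text
time_s: 5.05
tcp_pos: [0.5402, 0.175, 0.1116]
eef_rot: [-37.1, 90.0, -21.3]
contact_force: [-0.1, -0.8, 1.7]
gripper_width: 0.0121
rotvec [-0.008  0.     0.   ] j6  -111.8
rotvec [ 3.134  0.    -0.   ] j6  -111.8
tcp [0.5402 0.175  0.1116] shift tool cm (now) [ 0.01 -0.01  0.03] world [ 0.0003  0.     -0.0001]
axes cols
 [[ 0.    -0.273  0.962]
 [-0.     0.962  0.273]
 [-1.    -0.     0.   ]] F [-0.15 -0.83  1.71] M [-0.086  0.025  0.029] w 0.0121 t 5.05 [  37.7   16.4  -21.7    0.   -51.9 -111.8]
```

```bash
cat > t.py <<'E'
from h import *
M=[]
for k in range(6):
    r.camera_info('wrist'); s=r.get_state(); M.append(s['moment'])
    if k<5: r.capture('wrist')
R=Rt(s).as_matrix(); a=np.degrees(np.arctan2(R[1,1],R[0,1]))-90
print('moment avg',np.mean(M,0).round(3),'F',s['contact_force'].round(2),'tool wing heading',a.round(2),'turn from x',np.radians(a-16.3).round(3),s['tcp_pos'].round(4),'w',round(s['gripper_width'],4),'t',s['time_s'])
E
python3 t.py
python3 -m creep '[[0.05,0,0,0,0,0,0],[0.05,0,0,0,0,0,0],[0.05,0,0,0,0,0,0],[0.05,0,0,0,0,0,0],[0,0,0,0,0,0,0]]'; python3 t.py
```

```text
moment avg [-0.165  0.064  0.016] F [-0.99 -0.03  1.27] tool wing heading 15.86 turn from x -0.008 [0.5402 0.175  0.1116] w 0.0118 t 5.3
time_s: 5.8
tcp_pos: [0.5403, 0.1751, 0.1116]
eef_rot: [32.3, 90.0, 36.7]
contact_force: [-0.7, 1.1, 0.5]
gripper_width: 0.0118
moment avg [ 0.06  -0.039 -0.013] F [0.39 0.49 0.55] tool wing heading 4.45 turn from x -0.207 [0.5403 0.1751 0.1116] w 0.0116 t 6.05
```

```bash
python3 -m creep '[[0.03,0,0,0,0,0,0],[0.03,0,0,0,0,0,0],[0.03,0,0,0,0,0,0],[0,0,0,0,0,0,0]]'; python3 t.py
```

```text
time_s: 6.45
tcp_pos: [0.5402, 0.175, 0.1116]
eef_rot: [21.4, 90.0, 20.6]
contact_force: [0.1, -0.1, 2.0]
gripper_width: 0.0119
moment avg [ 0.003 -0.014 -0.032] F [-0.11  0.53  0.7 ] tool wing heading -0.74 turn from x -0.297 [0.5402 0.175  0.1116] w 0.012 t 6.7
```

```bash
python3 -m creep '[[0.03,0,0,0,0,0,0],[0.02,0,0,0,0,0,0],[0,0,0,0,0,0,0]]'; python3 t.py
```

```text
time_s: 7.0
tcp_pos: [0.5402, 0.175, 0.1116]
eef_rot: [-5.8, 90.0, -9.4]
contact_force: [0.4, -0.3, 1.6]
gripper_width: 0.0117
moment avg [-0.039 -0.046 -0.027] F [ 0.37 -0.63  1.05] tool wing heading -3.62 turn from x -0.348 [0.5402 0.175  0.1116] w 0.0116 t 7.25
```

```bash
python3 -m creep '[[0.03,0,0,0,0,0,0],[0.02,0,0,0,0,0,0],[0,0,0,0,0,0,0]]'; python3 t.py
```

```text
time_s: 7.55
tcp_pos: [0.5402, 0.175, 0.1116]
eef_rot: [33.2, 90.0, 26.6]
contact_force: [-0.7, -0.3, 1.9]
gripper_width: 0.0117
moment avg [-0.004 -0.011 -0.049] F [0.24 0.66 0.38] tool wing heading -6.48 turn from x -0.398 [0.5402 0.175  0.1116] w 0.0118 t 7.8
```

```bash
python3 -m creep '[[0.03,0,0,0,0,0,0],[0.02,0,0,0,0,0,0],[0,0,0,0,0,0,0]]'; python3 t.py; python3 - <<'E'
from h import *
i=r.camera_info('wrist'); im,d=r.capture('wrist'); cv2.imwrite('pics/w1.png',im)
E
```

```text
time_s: 8.1
tcp_pos: [0.5402, 0.175, 0.1116]
eef_rot: [35.2, 90.0, 25.8]
contact_force: [-0.4, -0.3, 2.7]
gripper_width: 0.0119
moment avg [-0.014 -0.034 -0.049] F [ 0.49 -0.57  1.87] tool wing heading -9.34 turn from x -0.448 [0.5403 0.175  0.1116] w 0.0117 t 8.35
```

View pics/w1.png

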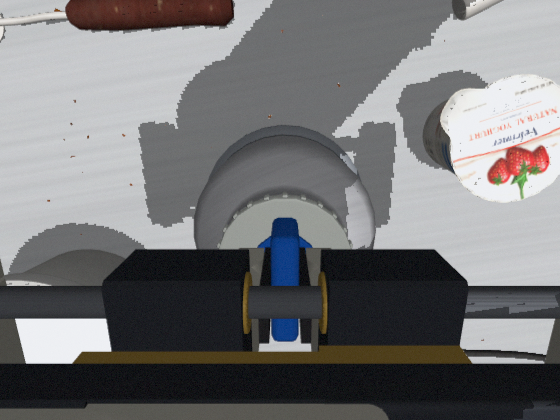

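The wing (column 285, rows 218–340) stays square between the pads at −0.45 rad with about 0.05 N·m, so clockwise is the free way.

```bash
python3 -m creep '[[0.04,0,0,0,0,0,0],[0.04,0,0,0,0,0,0],[0.04,0,0,0,0,0,0],[0.04,0,0,0,0,0,0],[0.04,0,0,0,0,0,0],[0,0,0,0,0,0,0]]'; python3 t.py
```

```text
time_s: 9.0
tcp_pos: [0.5402, 0.175, 0.1116]
eef_rot: [65.1, 90.0, 44.2]
contact_force: [-0.7, 0.7, 1.8]
gripper_width: 0.0116
moment avg [-0.013 -0.036 -0.033] F [0.36 0.38 2.78] tool wing heading -20.77 turn from x -0.647 [0.5402 0.175  0.1116] w 0.0119 t 9.25
```

```bash
python3 -m creep '[[0.03,0,0,0,0,0,0],[0.03,0,0,0,0,0,0],[0.03,0,0,0,0,0,0],[0.03,0,0,0,0,0,0],[0.01,0,0,0,0,0,0],[0,0,0,0,0,0,0]]'; python3 t.py
```

```text
time_s: 9.85
tcp_pos: [0.5402, 0.175, 0.1116]
eef_rot: [82.7, 90.0, 54.4]
contact_force: [1.2, 0.3, 1.6]
gripper_width: 0.0118
moment avg [-0.021 -0.047 -0.053] F [-0.48 -0.58  2.39] tool wing heading -28.25 turn from x -0.778 [0.5402 0.175  0.1116] w 0.0119 t 10.1
```

```bash
python3 -m creep '[[0.02,0,0,0,0,0,0],[0,0,0,0,0,0,0]]'; python3 t.py
```

```text
time_s: 10.3
tcp_pos: [0.5402, 0.175, 0.1116]
eef_rot: [-21.8, 90.0, -51.3]
contact_force: [-0.1, 0.4, 2.5]
gripper_width: 0.012
moment avg [-0.032 -0.046 -0.054] F [0.14 0.51 3.25] tool wing heading -29.4 turn from x -0.798 [0.5402 0.175  0.1116] w 0.0118 t 10.55
```

```bash
python3 -m creep '[[0.02,0,0,0,0,0,0],[0,0,0,0,0,0,0]]'; python3 t.py
```

```text
time_s: 10.75
tcp_pos: [0.5402, 0.175, 0.1116]
eef_rot: [-32.0, 90.0, -62.6]
contact_force: [0.5, -0.2, 3.8]
gripper_width: 0.012
moment avg [-0.023 -0.075  0.264] F [-0.41  0.54  3.1 ] tool wing heading -30.54 turn from x -0.818 [0.5402 0.175  0.1116] w 0.0117 t 11.0
```

```bash
python3 -m creep '[[-0.02,0,0,0,0,0,0],[-0.025,0,0,0,0,0,0],[0,0,0,0,0,0,0]]'; python3 t.py
python3 -m creep '[[0,0,0,-0.1,0,0,0],[0,0,0,-0.1,0,0,0],[0,0,0,-0.1,0,0,0],[0,0,0,-0.1,0,0,0],[0,0,0,-0.1,0,0,0],[0,0,0,0,0,0,0]]' 35; python3 t.py
```

```text
time_s: 11.3
tcp_pos: [0.5402, 0.175, 0.1116]
eef_rot: [136.7, 90.0, 108.8]
contact_force: [0.3, 0.3, 2.8]
gripper_width: 0.0118
moment avg [-0.034 -0.015  0.07 ] F [-1.25 -0.07  3.33] tool wing heading -27.98 turn from x -0.773 [0.5402 0.175  0.1116] w 0.0121 t 11.55
time_s: 12.15
tcp_pos: [0.5402, 0.175, 0.1167]
eef_rot: [50.1, 90.0, 22.1]
contact_force: [-0.7, -0.3, -1.8]
gripper_width: 0.012
moment avg [-0.052 -0.031 -0.002] F [ 0.65 -0.52 -2.21] tool wing heading -27.97 turn from x -0.773 [0.5402 0.175  0.1165] w 0.012 t 12.4
```

The cap is free: it has risen 5 mm with little more than its own weight on the wrist. I'll keep lifting.

```bash
python3 -m creep '[[0,0,0,-0.4,0,0,0],[0,0,0,-0.4,0,0,0],[0,0,0,-0.4,0,0,0],[0,0,0,-0.4,0,0,0],[0,0,0,-0.4,0,0,0],[0,0,0,-0.4,0,0,0],[0,0,0,-0.4,0,0,0],[0,0,0,-0.4,0,0,0]]'; python3 t.py
python3 -m creep '[[0,0,0,-0.5,0,0,0],[0,0,0,-0.5,0,0,0],[0,0,0,-0.5,0,0,0],[0,0,0,-0.5,0,0,0],[0,0,0,-0.5,0,0,0],[0,0,0,-0.5,0,0,0],[0,0,0,-0.4,0,0,0],[0,0,0,-0.2,0,0,0]]'
python3 -m creep '[[0,0,0,0,0,0,0],[0,0,0,0,0,0,0],[0,0,0,0,0,0,0],[0,0,0,0,0,0,0]]';python3 t.py
python3 - <<'E'
from h import *
i=r.camera_info('side'); im,d=r.capture('side')
P=np.full((420,560,3),np.nan); P[d>0]=world('side',d>0,d,i)
hsv=cv2.cvtColor(im,cv2.COLOR_BGR2HSV)
b=(abs(hsv[...,0].astype(int)-110)<18)&(hsv[...,1]>90)
for c in [(.54,.175),(.54,-.155)]:
    Q=P[b&(np.hypot(P[...,0]-c[0],P[...,1]-c[1])<.07)&(P[...,2]>.11)]
    print(len(Q),Q.mean(0).round(3),Q[:,2].min(),Q[:,2].max())
for q in ['tub_mid','shaker_mid']:
    for m in r.masks_of(q,'side')[:1]: print(q,m['rect'],m['score'])
cv2.imwrite('pics/s1.png',cv2.resize(im[120:330,150:350],None,fx=2.8,fy=2.8,interpolation=3))
E
```

```text
time_s: 13.2
tcp_pos: [0.5402, 0.175, 0.1489]
eef_rot: [70.6, 90.0, 42.6]
contact_force: [0.3, 0.9, -1.9]
gripper_width: 0.0118
moment avg [-0.051 -0.04  -0.014] F [-0.1   1.18 -1.07] tool wing heading -27.98 turn from x -0.773 [0.5401 0.1749 0.1484] w 0.0121 t 13.45
time_s: 14.25
tcp_pos: [0.5404, 0.1751, 0.1852]
eef_rot: [61.1, 90.0, 33.1]
contact_force: [-0.1, -0.4, -1.7]
gripper_width: 0.0113
time_s: 14.65
tcp_pos: [0.5401, 0.1749, 0.1843]
eef_rot: [-117.9, 90.0, -145.9]
contact_force: [-0.3, -0.2, -0.5]
gripper_width: 0.0116
moment avg [-0.047 -0.019 -0.   ] F [-0.1   0.06 -2.08] tool wing heading -27.97 turn from x -0.773 [0.5402 0.175  0.1845] w 0.0119 t 14.9
181 [0.526 0.186 0.229] 0.18241989938226272 0.5045451689589606
189 [ 0.553 -0.195  0.125] 0.1105798998026476 0.13966963324096227
tub_mid [180.5, 269.8, 218.7, 317.8] 0.78
shaker_mid [297.0, 170.3, 311.8, 179.1] 0.65
```

View pics/s1.png

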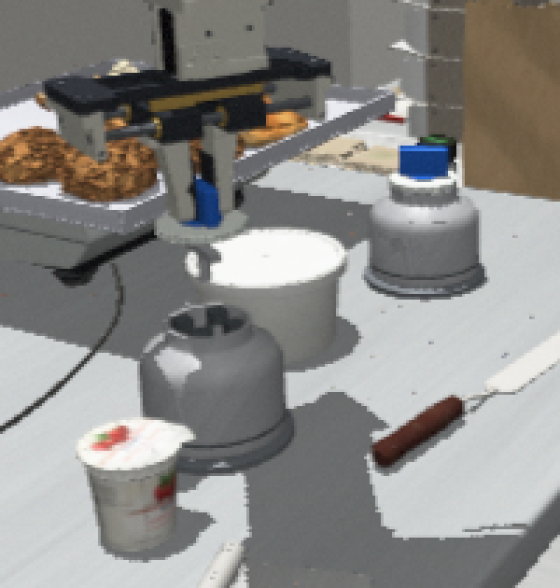

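The cap is held upright at about (200, 225), its stem well clear of the open pot at (205, 320). The tub and the other cap haven't moved.

```bash
python3 -c "
from plant import r
print(r.close_job())"
```

```text
the job is handed in; nothing more can be done
None
```

I handed the job in at about 15 s of the 51 s limit, with the strawberry-tub pot's cap off and held upright about 73 mm above its seat, over its own pot.

- **Turning:** I gripped the cap by its wing and tried clockwise (seen from above) first. The torque stayed near 0.05 N·m well past 0.3 rad, so that was the free direction. It reached its stop at about 0.81 rad with 0.26 N·m. I backed off to about 0.77 rad by my image reading and lifted straight up.
- **Last checks:** The tool pose puts the wing centre at about 0.196 m. The fingers were still 12 mm apart on the wing, and the wrist force was steady at about −2 N. The side picture shows the cap upright with its stem clear of the pot.
- **Everything else:** The other cap still sits at its starting height. The network found the tub and shaker within a few pixels of where they stood at the start.
- **Not used or checked:**
  - The blue-pixel height check on the lifted cap was spoiled by stray depth points (it reported up to 0.50 m), so the lift height rests on the tool pose and the picture.
  - The other cap's turn angle was not measured again; the arm never went near it.

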